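# Put the four gauges back into their fitted holders

## Task

The measuring is finished: put the four gauges that lie about the front of the desk away, each into the wooden holder made for its shape and size - each ring flat at the bottom of the round recess that fits it, the plug gauge and the pin gauge each lying centred along its own cradle, down between the cheeks. Lower them in rather than letting them fall, and leave the loupe and the screw jack standing where they are.

Things in the scene. Friction and masses are not known exactly. Their poses are not given: they have to be found in the camera images.
- large_ring: The large setting ring: flat bright steel ring gauge, 18 mm high, lying flat, loose. A darker knurled rim runs round its waist, 59 mm across, from 3 to 13 mm above its underside; above and below that it is 52 mm across. Take it across the rim (the bore is closed to the fingers). 0.13 kg. Origin: centre of its underside; z up.
- small_ring: The small setting ring: plain bright steel ring gauge, 40 mm across, 22 mm high, lying flat, loose; take it across its outside (the bore is closed to the fingers). 0.17 kg. Origin: centre of its underside; z up.
- plug_gauge: The plug gauge: thick steel double-ended gauge with a hexagon grip in the middle, 24 mm thick and high, 102 mm long, lying on its side, loose; it does not roll. 0.13 kg. Origin: its middle, on its axis, 12 mm above its underside; y along its length, z up. Both ends serve alike.
- pin_gauge: The pin gauge: slim plain steel pin with a groove near one end, 12 mm thick and high, 58 mm long, lying on its side, loose; it does not roll. 0.06 kg. Origin: its middle, on its axis, 6 mm above its underside; y along its length, z up. Both ends serve alike.
- large_ring_nest: Holder of the large ring: beech board, 92 x 92 mm and 16 mm high, fixed to the desk, with one round felt-lined recess in its middle: 72 mm across at its floor, 6 mm deep, the mouth chamfered by 3 mm. The recess floor, on which the gauge sits, is 10 mm above the desk. Origin: centre of its underside; z up.
- small_ring_nest: Holder of the small ring: beech board, 72 x 72 mm and 16 mm high, fixed to the desk, with one round felt-lined recess in its middle: 52 mm across at its floor, 6 mm deep, the mouth chamfered by 3 mm. The recess floor, on which the gauge sits, is 10 mm above the desk. Origin: centre of its underside; z up.
- plug_cradle: Holder of the plug gauge: beech board 66 x 96 mm, 10 mm thick, fixed. Each end has a pair of cheeks, 22 mm long, 12 mm high, leaning out 30 degrees, 34 mm apart at the foot, 48 mm at the top; the middle 50 mm is open for fingers. The gauge lies along the board between both pairs, on the board's top (10 mm above the desk). Origin: centre of underside; y along the board and gauge, z up.
- pin_cradle: Holder of the pin gauge: beech board 52 x 66 mm, 10 mm thick, fixed. Each end has a pair of cheeks, 13 mm long, 10 mm high, leaning out 30 degrees, 22 mm apart at the foot, 33 mm at the top; the middle 38 mm is open for fingers. The gauge lies along the board between both pairs, on the board's top (10 mm above the desk). Origin: centre of underside; y along the board and gauge, z up.
- loupe: Bystander: black stand loupe, a short round barrel 38 mm across and 32 mm high, standing loose among the gauges. Origin: centre of its underside; z up.
- screw_jack: Bystander: small screw jack, round dark knurled foot 42 mm across with a bright screw on top, 54 mm high, standing loose among the holders. Origin: centre of its underside; z up.

How it is judged:
At the end, for the whole second after the job is handed in: Each gauge let go, at rest and level (rings 0.04, others 0.12 rad) in its own holder, underside within 2.5 mm of the 10 mm seat height; rings within 10 mm of the recess's middle; plug and pin within 12 mm of the cradle's middle and 0.2 rad of its direction, either way round (horizontal distance between large_ring and large_ring_nest below 0.01 m and z of large_ring in the frame of large_ring_nest between 0.0075 and 0.0125 m and linear speed of each of large_ring, small_ring, plug_gauge, pin_gauge below 0.02 m/s and contact force between each of large_ring, small_ring, plug_gauge, pin_gauge and the fingers below 0.1 N and angle between each of large_ring, small_ring's own z axis and vertical below 0.04 rad and horizontal distance between small_ring and small_ring_nest below 0.01 m and z of small_ring in the frame of small_ring_nest between 0.0075 and 0.0125 m and horizontal distance between plug_gauge and plug_cradle below 0.012 m and z of plug_gauge in the frame of plug_cradle between 0.0195 and 0.0245 m and angle between plug_gauge's own y axis and vertical between 1.45 and 1.69 rad and angle between the y axis of plug_gauge and the y axis of plug_cradle, either way round below 0.2 rad and horizontal distance between pin_gauge and pin_cradle below 0.012 m and z of pin_gauge in the frame of pin_cradle between 0.0135 and 0.0185 m and angle between pin_gauge's own y axis and vertical between 1.45 and 1.69 rad and angle between the y axis of pin_gauge and the y axis of pin_cradle, either way round below 0.2 rad); the robot touches nothing.
It fails at once if a gauge is let fall (it moves faster than 0.8 m/s, as after a drop of over 3 cm, with no finger on it) ((linear speed of large_ring above 0.8 m/s and contact force between large_ring and the fingers below 0.05 N) or (linear speed of small_ring above 0.8 m/s and contact force between small_ring and the fingers below 0.05 N) or (linear speed of plug_gauge above 0.8 m/s and contact force between plug_gauge and the fingers below 0.05 N) or (linear speed of pin_gauge above 0.8 m/s and contact force between pin_gauge and the fingers below 0.05 N)).
It fails at once if the loupe is shifted by more than 25 mm or tipped over (distance of loupe from where it was at the start of the episode above 0.025 m or angle between loupe's own z axis and vertical above 0.5 rad).
It fails at once if the screw jack is shifted by more than 25 mm or tipped over (distance of screw_jack from where it was at the start of the episode above 0.025 m or angle between screw_jack's own z axis and vertical above 0.5 rad).
It also fails if it takes over 86 s, if anything falls off the work surface, if the arm or the gripper's body presses on something with over 40 N, if the wrist force passes 120 N, or if a joint passes its speed limit or range.

## Robot

A 6-joint arm with a two-finger parallel gripper is mounted at the origin on a cart in front of the work surface, level with it; the furniture and walls round the work are solid. World frame = base frame: x ahead of the robot, y to its left, z up, the work surface at z = 0. Lengths are in m, angles in rad, forces in N, time in s.
With the tool pointing down it reaches from about 0.275 to 0.85 m from the base axis. Payload 5.2 kg.
Tool frame: the origin (TCP) lies on the centre line of the jaws, within the pads' length; the fingertips stand 17 mm ahead of it and the grasp point (between the pads) lies 2 mm behind it; x points along the fingers, y is the direction in which the jaws open and shut, and the axes are right-handed (so a half turn about x gives the same grasp; the last joint's range is limited). The gripper opens to 85 mm and grips with 20 to 120 N. Pads are 22 mm wide; open, the fingers measure 114 mm over their backs; the gripper's body (76 mm by 85 mm) begins 54 mm behind the grasp point. The pads swing forward as they close: fully open they stand 13 mm farther back than shut.
Start: joints at [-1.472, 0.259, 1.535, -0, 1.348, -0.203], TCP at [0.164, -0.525, 0.248] pointing down, gripper open.
Joint ranges: [-3.14, 3.14], [-0.91, 2.08], [0.19, 2.58], [-1.22, 4.36], [0.22, 2.71], [-3.12, 3.12]. Speed limits (rad/s): [2.57, 2.57, 3.14, 3.14, 3.14, 3.14].

## Interface

Orientations are given as a unit quaternion [x, y, z, w].
In Python, from rig import arm, viewer gives the robot as it stands. The module is installed in compiled form; this text tells all that it offers.
- The arm moves only by the tool move_arm, never from a script. Its argument "targets" is a list of rows, each an object of numbers: "tx", "ty", "tz": the shift along the tool's x, y, z in m; "twist": the turn about the tool's x in rad. In form: [{"tx": .., "ty": .., "tz": .., "twist": ..}, ...]. A call has 1 to 20 rows; each row shifts and turns the commanded pose from where the row before left it, along the tool's axes as they then stand; what a row does not reach is not made up. A row lasts 1/8 s, in which the tool goes at most 62.5 mm and 10.7 degrees, less where a joint would pass 70% of its speed; a pose out of reach is approached as far as the arm can. A call with a gripper value outside its range is refused whole. "claw" is the gripper's target within -1 to 1 (fully open at 1, half-way at 0, shut at -1), set as the call begins (left out, the last holds). The fingers move at their own pace and stop on an object; "grip_force" is the grip in N (left out, the last holds). Time passes only in rows, so rows that do not move let the fingers close. It gives the time, the measured TCP pose, the force and the opening at its end, in the units of the state.
- arm.read_state(): the state, without advancing time (a new reading comes with each control period).
- viewer.camera(name): name is "side" or "top"; returns (picture, depth): 400x640x3 uint8, red, green, blue; 400x640 float32, m along the optical axis (not along the pixel's ray), 0 where there is no reading.
- viewer.calibration(name): a dict with "fx", "fy", "cx", "cy" (pixels), "k1" (the pictures are not rectified: a ray, as slopes to the right and down, at radius r is drawn at 1 + k1 r^2 times it, then the intrinsics apply), "R" (3x3) and "t" (3): a world point X has camera coordinates R X + t. Camera axes: x right, y down, z forward; pixel columns grow to the right and rows downward; lengths in m; the calibration is good to about 2 mm. A picture is of the moment at which its call begins. calibration takes no time and is no camera call.
- arm.sign_off(): hands the job in, once; it reports no verdict.
The state is a dict: "t": time; "joint_positions": joint angles; "joint_vel": joint speeds; "joint_torque": joint torques, N m; "tcp_pos": TCP position; "tcp_rot": TCP orientation; "ft_force": force on the tool from outside, world axes, zero at the start; "moment": the same for the moment, N m; "gripper_width": finger opening in m.
Only numpy, scipy, OpenCV 4.12 (cv2) and the standard library are available. Lean on these libraries where they do the work, as an engineer would, in place of code of your own. Each camera call takes 0.05 s, during which the arm holds its last target. There are 200 camera calls.

## Working session

There is one attempt and no reset: what is moved stays moved. The work goes in short steps, Python scripts to look and compute and a tool call to move; the robot and the scene stay as the last step left them, time stands still between calls to the robot, and variables do not carry over. Pictures are saved under pics/ and viewed, about 12 in all and at most 16, crops included, and the job is handed in when it is done.

Besides the shell and the picture viewer there is one more tool, called after "Call:" in YAML: its name, and indented under it one key for each argument. move_arm: Moves the arm, as the interface text tells. Its arguments: {"type":"object","properties":{"targets":{"type":"array"},"claw":{"type":"number"},"grip_force":{"type":"number"}},"required":["targets"]}

```bash
mkdir -p pics
python3 - <<'E'
from rig import arm, viewer
import cv2,numpy as np
for n in ("top","side"):
    p,d=viewer.camera(n); c=viewer.calibration(n)
    np.savez(f"{n}0.npz",p=p,d=d); cv2.imwrite(f"pics/{n}0.png",p[:,:,::-1])
    print(n,{k:np.round(v,4).tolist() for k,v in c.items()}, (d==0).mean())
s=arm.read_state(); print({k:np.round(v,3).tolist() for k,v in s.items()})
E
```

```text
top {'fx': 495.6447, 'fy': 495.6447, 'cx': 314.704, 'cy': 196.2136, 'k1': -0.1201, 'R': [[-0.0094, -0.9998, 0.0155], [-0.9838, 0.0065, -0.1793], [0.1791, -0.0169, -0.9837]], 't': [-0.01, 0.502, 0.9805]} 0.00362109375
side {'fx': 477.7162, 'fy': 477.7162, 'cx': 320.3281, 'cy': 203.5828, 'k1': 0.0157, 'R': [[-0.9432, -0.3315, -0.0213], [-0.1458, 0.4707, -0.8701], [0.2985, -0.8176, -0.4923]], 't': [0.4593, 0.0987, 0.9104]} 0.00410546875
{'t': 0.1, 'joint_positions': [-1.472, 0.259, 1.536, 0.0, 1.348, -0.203], 'joint_vel': [-0.001, -0.001, -0.003, 0.001, -0.0, 0.001], 'joint_torque': [0.002, -44.697, -29.125, -0.0, 0.006, 0.0], 'tcp_pos': [0.163, -0.525, 0.248], 'tcp_rot': [0.699, 0.107, -0.699, 0.106], 'ft_force': [0.049, -0.236, -0.288], 'moment': [0.018, 0.033, -0.024], 'gripper_width': 0.086}
```

View pics/top0.png

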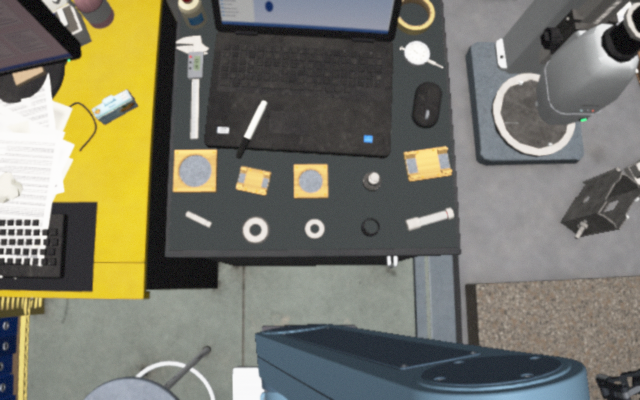

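View pics/side0.png

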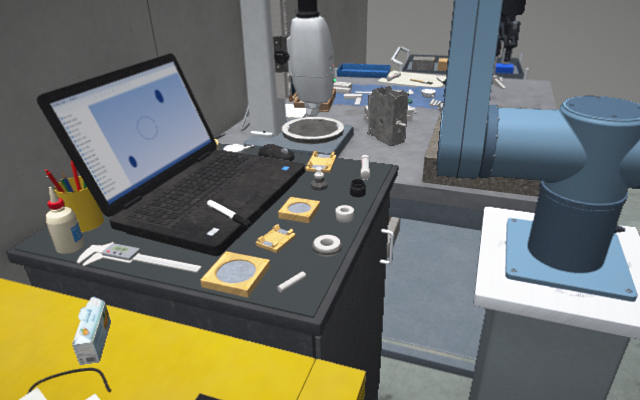

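The top view shows the pin gauge at (198,219), large ring (256,230), small ring (315,229), loupe (370,227) and plug (430,219). The holders are the large nest (195,170), pin cradle (253,180), small nest (311,181) and plug cradle (428,164), with the jack at (372,181). The side view shows all of these unobstructed too.

```bash
cat > h.py <<'E'
import numpy as np,cv2
from rig import arm,viewer
from scipy.spatial.transform import Rotation as Ro
def ground(n,uv,z):
    c=viewer.calibration(n);R=np.array(c["R"]);t=np.array(c["t"])
    K=np.array([[c["fx"],0,c["cx"]],[0,c["fy"],c["cy"]],[0,0,1]])
    u=cv2.undistortPoints(np.float64(uv).reshape(-1,1,2),K,np.array([c["k1"],0,0,0.]))[:,0]
    d=np.c_[u,np.ones(len(u))]@R; C=-R.T@t
    return (C+d*((z-C[2])/d[:,2])[:,None])[:,:2]
def blob(p,box,kind):
    x0,y0,x1,y1=box; im=p[y0:y1,x0:x1]; hsv=cv2.cvtColor(im,cv2.COLOR_RGB2HSV)
    H,S,V=[hsv[...,i].astype(int) for i in range(3)]
    m={"steel":(V>120)&(S<70),"wood":(V>110)&(S>80)&(H>8)&(H<35),"bright":(V>110)}[kind]
    n,l,st,_=cv2.connectedComponentsWithStats(m.astype(np.uint8))
    k=1+st[1:,4].argmax()
    cs,_=cv2.findContours((l==k).astype(np.uint8),cv2.RETR_EXTERNAL,cv2.CHAIN_APPROX_NONE)
    return cs[0][:,0]+[x0,y0]
def measure(n,p,box,kind,z):
    g=ground(n,blob(p,box,kind),z)
    (cx,cy),(w,h),_=r=cv2.minAreaRect((g*1000).astype(np.float32))
    b=cv2.boxPoints(r); e=[b[1]-b[0],b[2]-b[1]]; e=max(e,key=np.linalg.norm)
    return np.round([cx,cy,*sorted((w,h)),np.degrees(np.arctan2(e[1],e[0]))%180],1)
def state():
    s=arm.read_state();R=Ro.from_quat(s["tcp_rot"]).as_matrix()
    return s,R
E
python3 - <<'E'
from h import *
T=np.load("top0.npz");p=T["p"]
B=dict(pin=((180,203,218,235),"steel",.010),large_ring=((236,210,278,250),"steel",.015),small_ring=((298,212,334,246),"steel",.02),
plug=((400,200,460,240),"steel",.015),large_nest=((168,143,222,198),"bright",.016),pin_cr=((230,158,276,200),"bright",.012),small_nest=((288,158,334,203),"bright",.016),plug_cr=((396,138,460,188),"bright",.014))
for k,(b,kind,z) in B.items(): print(k,measure("top",p,b,kind,z), "wood",measure("top",p,b,"wood",z) if "_" in k and "ring" not in k else "")
print("loupe",ground("top",[[370.5,226]],.03),"jack",ground("top",[[372,182]],.03))
s,R=state();print(R.round(3))
cv2.imwrite("pics/crop.png",cv2.resize(p[135:260,165:465,::-1],None,fx=2.6,fy=2.6,interpolation=cv2.INTER_CUBIC))
E
```

```text
pin [461.4 234.9  14.3  61.5  63.6] wood 
large_ring [437.1 112.   53.   55.   89.7] wood 
small_ring [437.8 -12.4  40.1  42.   89.5] wood 
plug [ 458.  -260.7   25.1  106.5  105.2] wood 
large_nest [566.  244.9  95.5  97.5  89.6] wood [566.  244.3  95.5  96.4  89.6]
pin_cr [543.9 118.2  55.9  69.8  76.8] wood [543.8 117.9  55.1  68.7  77.4]
small_nest [541.8  -5.9  75.5  76.7 179.7] wood [540.7  -5.7  74.5  75.1  89.7]
plug_cr [ 579.5 -262.9   69.6  102.4   98.5] wood [ 579.1 -262.2   69.1  100.7   98.3]
loupe [[ 0.44081874 -0.13013824]] jack [[ 0.53458688 -0.13607902]]
[[-0.     0.297 -0.955]
 [ 0.002 -0.955 -0.297]
 [-1.    -0.002 -0.   ]]
```

View pics/crop.png

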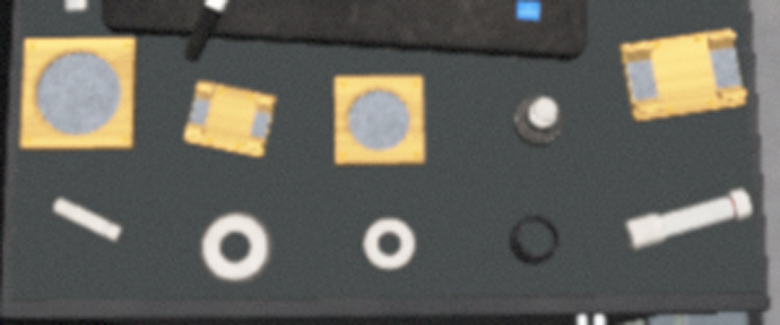

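The crop confirms the masks: the measured sizes are within about 3 mm of nominal. First I go above the small ring with the jaws along world y.

Call:
move_arm:
  targets:
    - {"twist": 0.151}
    - {"twist": 0.151}
    - {"tx": 0.0098,"ty": -0.0427,"tz": -0.0228}
    - {"tx": 0.0098,"ty": -0.0427,"tz": -0.0228}
    - {"tx": 0.0098,"ty": -0.0427,"tz": -0.0228}
    - {"tx": 0.0098,"ty": -0.0427,"tz": -0.0228}
    - {"tx": 0.0098,"ty": -0.0427,"tz": -0.0228}
    - {"tx": 0.0098,"ty": -0.0427,"tz": -0.0228}
    - {"tx": 0.0098,"ty": -0.0427,"tz": -0.0228}
    - {"tx": 0.0098,"ty": -0.0427,"tz": -0.0228}
    - {"tx": 0.0098,"ty": -0.0427,"tz": -0.0228}
    - {"tx": 0.0098,"ty": -0.0427,"tz": -0.0228}
    - {"tx": 0.0098,"ty": -0.0427,"tz": -0.0228}
    - {"tx": 0.0098,"ty": -0.0427,"tz": -0.0228}
    - {}
    - {}
  claw: 0.6
  grip_force: 40

```text
invalid input
```

Call:
move_arm:
  targets:
    - {"tx": 0,"ty": 0,"tz": 0,"twist": 0.151}
    - {"tx": 0,"ty": 0,"tz": 0,"twist": 0.151}
    - {"tx": 0.0098,"ty": -0.0427,"tz": -0.0228,"twist": 0}
    - {"tx": 0.0098,"ty": -0.0427,"tz": -0.0228,"twist": 0}
    - {"tx": 0.0098,"ty": -0.0427,"tz": -0.0228,"twist": 0}
    - {"tx": 0.0098,"ty": -0.0427,"tz": -0.0228,"twist": 0}
    - {"tx": 0.0098,"ty": -0.0427,"tz": -0.0228,"twist": 0}
    - {"tx": 0.0098,"ty": -0.0427,"tz": -0.0228,"twist": 0}
    - {"tx": 0.0098,"ty": -0.0427,"tz": -0.0228,"twist": 0}
    - {"tx": 0.0098,"ty": -0.0427,"tz": -0.0228,"twist": 0}
    - {"tx": 0.0098,"ty": -0.0427,"tz": -0.0228,"twist": 0}
    - {"tx": 0.0098,"ty": -0.0427,"tz": -0.0228,"twist": 0}
    - {"tx": 0.0098,"ty": -0.0427,"tz": -0.0228,"twist": 0}
    - {"tx": 0.0098,"ty": -0.0427,"tz": -0.0228,"twist": 0}
    - {"tx": 0,"ty": 0,"tz": 0,"twist": 0}
    - {"tx": 0,"ty": 0,"tz": 0,"twist": 0}
  claw: 0.6
  grip_force: 40

```text
t: 2.1
tcp_pos: [0.4368, -0.0127, 0.1305]
tcp_rot: [-0.707, -0.0, 0.707, -0.0]
ft_force: [-0.6, -1.2, 0.2]
gripper_width: 0.0684
```

Run:
```python
from h import *
for n,(x0,y0,x1,y1) in dict(side=(260,120,420,260),top=(240,150,400,260)).items():
    p,d=viewer.camera(n); np.savez(n+"1.npz",p=p,d=d)
    cv2.imwrite(f"pics/{n}1.png",cv2.resize(p[y0:y1,x0:x1,::-1],None,fx=4,fy=4,interpolation=cv2.INTER_CUBIC))
```

```text
(no output)
```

View pics/side1.png

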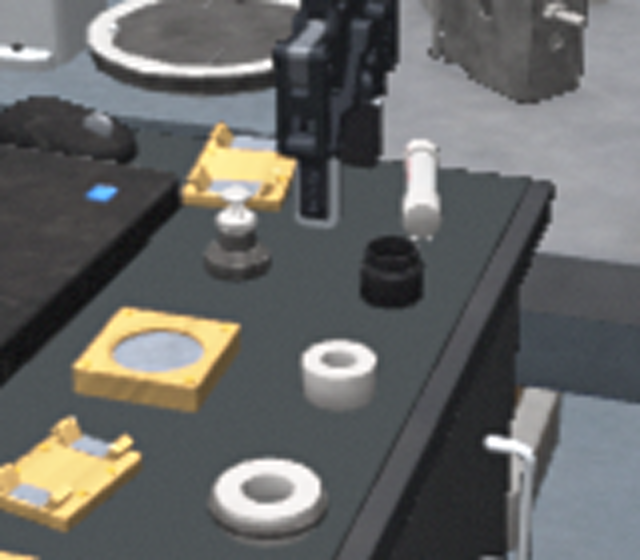

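The crop shows the near fingertip's end at about (318,225), i.e. full-frame (339,176), with both rings, the loupe and the jack standing clear. I'll compute the tip height from that.

Run:
```python
from h import *
for z in (.10,.105,.11,.115,.12,.125): print(z,ground("side",[[339.5,176]],z).round(4))
p=np.load("side1.npz")["p"]
for n,b,z in (("small_ring",(330,195,360,225),.011),): print(n,measure("side",p,b,"steel",z))
s0=np.load("side0.npz")["p"]
for n,b,k,z in (("large_ring",(305,230,350,260),"steel",.009),("small_nest",(272,190,325,226),"bright",.013),("large_nest",(198,248,272,300),"bright",.013)): print(n,measure("side",s0,b,k,z))
```

```text
0.1 [[ 0.4454 -0.0097]]
0.105 [[ 0.4424 -0.    ]]
0.11 [[0.4394 0.0097]]
0.115 [[0.4363 0.0194]]
0.12 [[0.4333 0.029 ]]
0.125 [[0.4303 0.0387]]
small_ring [436.3 -13.6  40.   64.6 107.4]
large_ring [437.6 106.2  53.8  59.3  86.7]
small_nest [537.4   3.8  81.   98.7  90.5]
large_nest [562.2 251.5 102.1 110.3  90.1]
```

Call:
move_arm:
  targets:
    - {"tx": 0.03,"ty": 0,"tz": -0.0005,"twist": 0}
    - {"tx": 0.03,"ty": 0,"tz": 0,"twist": 0}
    - {"tx": 0.03,"ty": 0,"tz": 0,"twist": 0}
    - {"tx": 0.012,"ty": 0,"tz": 0,"twist": 0}
    - {"tx": 0.005,"ty": 0,"tz": 0,"twist": 0}
    - {"tx": 0,"ty": 0,"tz": 0,"twist": 0}
    - {"tx": 0,"ty": 0,"tz": 0,"twist": 0}

```text
t: 3.08
tcp_pos: [0.4384, -0.013, 0.0245]
tcp_rot: [0.708, -0.0, -0.707, 0.0]
ft_force: [-0.0, 0.2, 0.1]
gripper_width: 0.0688
```

Call:
move_arm:
  targets:
    - {"tx": 0,"ty": 0,"tz": 0,"twist": 0}
    - {"tx": 0,"ty": 0,"tz": 0,"twist": 0}
    - {"tx": 0,"ty": 0,"tz": 0,"twist": 0}
    - {"tx": 0,"ty": 0,"tz": 0,"twist": 0}
    - {"tx": 0,"ty": 0,"tz": 0,"twist": 0}
    - {"tx": 0,"ty": 0,"tz": 0,"twist": 0}
  claw: -1

```text
t: 3.82
tcp_pos: [0.4381, -0.0128, 0.0245]
tcp_rot: [0.707, -0.0, -0.707, 0.0]
ft_force: [-1.2, 0.5, 7.2]
gripper_width: 0.0375
```

Call:
move_arm:
  targets:
    - {"tx": -0.01,"ty": 0,"tz": 0,"twist": 0}
    - {"tx": -0.025,"ty": 0,"tz": 0,"twist": 0}
    - {"tx": -0.025,"ty": 0,"tz": 0,"twist": 0}
    - {"tx": 0,"ty": -0.001,"tz": -0.02,"twist": 0}
    - {"tx": 0,"ty": -0.002,"tz": -0.03,"twist": 0}
    - {"tx": 0,"ty": -0.002,"tz": -0.03,"twist": 0}
    - {"tx": 0,"ty": -0.002,"tz": -0.0235,"twist": 0}
    - {"tx": 0,"ty": 0,"tz": 0,"twist": 0}
    - {"tx": 0,"ty": 0,"tz": 0,"twist": 0}

```text
t: 4.95
tcp_pos: [0.54, -0.0056, 0.0835]
tcp_rot: [-0.706, -0.0, 0.708, 0.0]
ft_force: [-0.4, -0.6, -2.2]
gripper_width: 0.0373
```

Run:
```python
from h import *
p,d=viewer.camera("side"); (x0,y0,x1,y1)=(240,120,400,260)
cv2.imwrite(f"pics/side2.png",cv2.resize(p[y0:y1,x0:x1,::-1],None,fx=4,fy=4,interpolation=cv2.INTER_CUBIC))
```

```text
(no output)
```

View pics/side2.png

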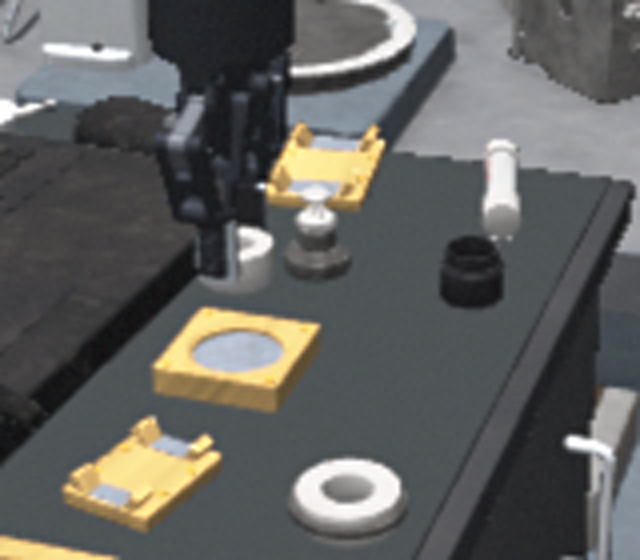

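The ring is held level with its bottom at crop (235,288), and the nest recess is clear. I'll check the held ring's centre from its outline.

Run:
```python
from h import *
for uv in ([298.7,185.5],): print(ground("side",[uv],.070).round(4))
# check bias: same eye method on seated ring earlier (crop side1 centre 339,375)
print(ground("side",[[260+339/4,120+375/4]],.011).round(4))
print(ground("side",[[240+238/4,120+352/4]],.010).round(4))
```

```text
[[0.5342 0.0021]]
[[ 0.4331 -0.0081]]
[[ 0.5374 -0.0037]]
```

Call:
move_arm:
  targets:
    - {"tx": 0.012,"ty": 0,"tz": -0.001,"twist": 0}
    - {"tx": 0.012,"ty": 0,"tz": 0,"twist": 0}
    - {"tx": 0.01,"ty": 0,"tz": 0,"twist": 0}
    - {"tx": 0.006,"ty": 0,"tz": 0,"twist": 0}
    - {"tx": 0.004,"ty": 0,"tz": 0,"twist": 0}
    - {"tx": 0.003,"ty": 0,"tz": 0,"twist": 0}
    - {"tx": 0.0015,"ty": 0,"tz": 0,"twist": 0}
    - {"tx": 0,"ty": 0,"tz": 0,"twist": 0}
    - {"tx": 0,"ty": 0,"tz": 0,"twist": 0}

```text
t: 6.12
tcp_pos: [0.5424, -0.0058, 0.0354]
tcp_rot: [0.707, -0.0, -0.707, -0.0]
ft_force: [-0.4, 0.4, -1.3]
gripper_width: 0.0371
```

Call:
move_arm:
  targets:
    - {"tx": 0,"ty": 0,"tz": 0,"twist": 0}
    - {"tx": 0,"ty": 0,"tz": 0,"twist": 0}
    - {"tx": 0,"ty": 0,"tz": 0,"twist": 0}
    - {"tx": 0,"ty": 0,"tz": 0,"twist": 0}
    - {"tx": -0.02,"ty": 0,"tz": 0,"twist": 0}
    - {"tx": -0.04,"ty": 0,"tz": 0,"twist": 0}
    - {"tx": -0.03,"ty": -0.018,"tz": 0.016,"twist": 0}
    - {"tx": 0,"ty": -0.05,"tz": 0.045,"twist": 0}
    - {"tx": 0,"ty": -0.05,"tz": 0.045,"twist": 0}
    - {"tx": 0,"ty": 0,"tz": 0,"twist": 0}
    - {"tx": 0,"ty": 0,"tz": 0,"twist": 0}
  claw: 0.8

```text
t: 7.5
tcp_pos: [0.4433, 0.1051, 0.1257]
tcp_rot: [0.708, 0.0, -0.706, 0.0]
ft_force: [0.8, -0.2, 1.0]
gripper_width: 0.0767
```

Run:
```python
from h import *
p,d=viewer.camera("top"); q,_=viewer.camera("side")
a=cv2.resize(p[130:260,160:470,::-1],None,fx=2.5,fy=2.5,interpolation=cv2.INTER_CUBIC)
b=cv2.resize(q[150:290,200:400,::-1],None,fx=1.9,fy=1.9,interpolation=cv2.INTER_CUBIC)
o=np.zeros((a.shape[0]+b.shape[0],a.shape[1],3),np.uint8);o[:a.shape[0]]=a;o[a.shape[0]:,:b.shape[1]]=b
cv2.imwrite("pics/both3.png",o)
```

```text
(no output)
```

View pics/both3.png

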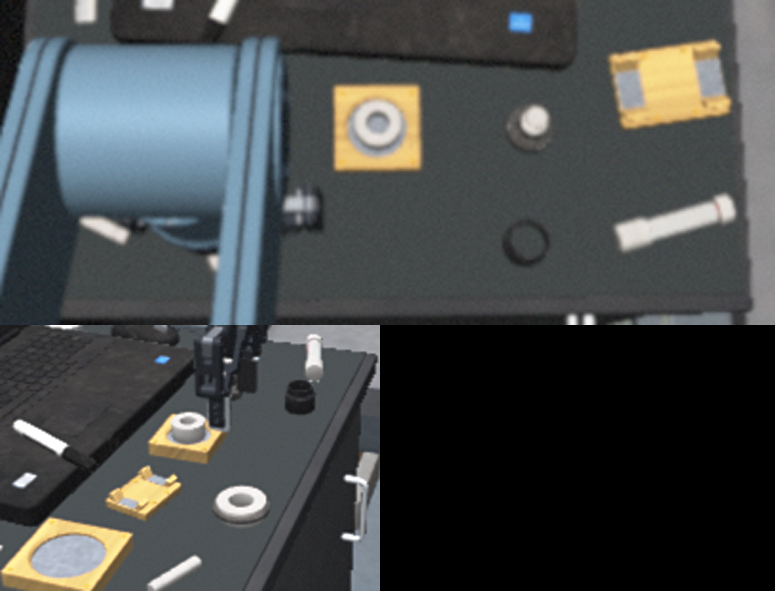

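The small ring sits centred in its recess: top view at (376,122), flat in the side view. Next is the large ring.

Call:
move_arm:
  targets:
    - {"tx": 0.03,"ty": -0.007,"tz": 0.006,"twist": 0}
    - {"tx": 0.03,"ty": 0,"tz": 0,"twist": 0}
    - {"tx": 0.03,"ty": 0,"tz": 0,"twist": 0}
    - {"tx": 0.012,"ty": 0,"tz": 0,"twist": 0}
    - {"tx": 0.004,"ty": 0,"tz": 0,"twist": 0}
    - {"tx": 0,"ty": 0,"tz": 0,"twist": 0}
    - {"tx": 0,"ty": 0,"tz": 0,"twist": 0}

```text
t: 8.48
tcp_pos: [0.4375, 0.1121, 0.0201]
tcp_rot: [0.708, -0.0, -0.706, -0.0]
ft_force: [0.0, -0.6, -0.0]
gripper_width: 0.0769
```

Call:
move_arm:
  targets:
    - {"tx": 0,"ty": 0,"tz": 0,"twist": 0}
    - {"tx": 0,"ty": 0,"tz": 0,"twist": 0}
    - {"tx": 0,"ty": 0,"tz": 0,"twist": 0}
    - {"tx": 0,"ty": 0,"tz": 0,"twist": 0}
    - {"tx": 0,"ty": 0,"tz": 0,"twist": 0}
  claw: -1

```text
t: 9.1
tcp_pos: [0.4372, 0.1122, 0.0202]
tcp_rot: [0.708, -0.0, -0.707, -0.0]
ft_force: [-1.5, 0.3, 7.6]
gripper_width: 0.0565
```

Call:
move_arm:
  targets:
    - {"tx": -0.005,"ty": 0,"tz": 0,"twist": 0}
    - {"tx": -0.02,"ty": 0,"tz": 0,"twist": 0}
    - {"tx": -0.02,"ty": 0,"tz": 0,"twist": 0}
    - {"tx": -0.02,"ty": 0,"tz": 0,"twist": 0}
    - {"tx": 0,"ty": -0.0189,"tz": -0.0184,"twist": 0}
    - {"tx": 0,"ty": -0.0189,"tz": -0.0184,"twist": 0}
    - {"tx": 0,"ty": -0.0189,"tz": -0.0184,"twist": 0}
    - {"tx": 0,"ty": -0.0189,"tz": -0.0184,"twist": 0}
    - {"tx": 0,"ty": -0.0189,"tz": -0.0184,"twist": 0}
    - {"tx": 0,"ty": -0.0189,"tz": -0.0184,"twist": 0}
    - {"tx": 0,"ty": -0.0189,"tz": -0.0184,"twist": 0}
    - {"tx": 0,"ty": 0,"tz": 0,"twist": 0}
    - {"tx": 0,"ty": 0,"tz": 0,"twist": 0}

```text
t: 10.72
tcp_pos: [0.5644, 0.2439, 0.0838]
tcp_rot: [-0.707, 0.0, 0.708, -0.0]
ft_force: [-0.3, 0.2, -1.8]
gripper_width: 0.0559
```

Run:
```python
from h import *
p,d=viewer.camera("side"); (x0,y0,x1,y1)=(170,160,330,300)
cv2.imwrite(f"pics/side4.png",cv2.resize(p[y0:y1,x0:x1,::-1],None,fx=4,fy=4,interpolation=cv2.INTER_CUBIC))
```

```text
(no output)
```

View pics/side4.png

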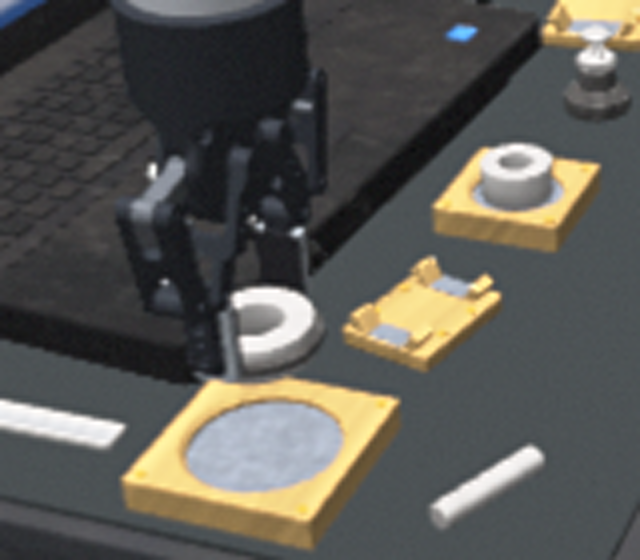

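Run:
```python
from h import *
for z in (.062,.066,.07,.074,.078): print(z,ground("side",[[229.5,254.5],[218,254.5]],z).round(4).tolist())
# ring right-edge / lowest point
print(ground("side",[[170+262/4,160+369/4]],.0636).round(4))
```

```text
0.062 [[0.5592, 0.2658], [0.5783, 0.2719]]
0.066 [[0.556, 0.2707], [0.575, 0.2767]]
0.07 [[0.5528, 0.2755], [0.5717, 0.2815]]
0.074 [[0.5496, 0.2804], [0.5683, 0.2863]]
0.078 [[0.5464, 0.2852], [0.565, 0.2911]]
[[0.5512 0.2586]]
```

Call:
move_arm:
  targets:
    - {"tx": 0.015,"ty": -0.0005,"tz": -0.0015,"twist": 0}
    - {"tx": 0.015,"ty": 0,"tz": 0,"twist": 0}
    - {"tx": 0.01,"ty": 0,"tz": 0,"twist": 0}
    - {"tx": 0.006,"ty": 0,"tz": 0,"twist": 0}
    - {"tx": 0.004,"ty": 0,"tz": 0,"twist": 0}
    - {"tx": 0.002,"ty": 0,"tz": 0,"twist": 0}
    - {"tx": 0,"ty": 0,"tz": 0,"twist": 0}
    - {"tx": 0,"ty": 0,"tz": 0,"twist": 0}

```text
t: 11.78
tcp_pos: [0.5672, 0.245, 0.0326]
tcp_rot: [0.707, -0.0, -0.707, -0.0]
ft_force: [0.3, 0.2, -1.7]
gripper_width: 0.0561
```

Call:
move_arm:
  targets:
    - {"tx": 0.001,"ty": 0,"tz": 0,"twist": 0}
    - {"tx": 0,"ty": 0,"tz": 0,"twist": 0}

```text
t: 12.02
tcp_pos: [0.5669, 0.2449, 0.0313]
tcp_rot: [0.707, -0.0, -0.707, -0.0]
ft_force: [0.4, -0.2, -1.0]
gripper_width: 0.0559
```

Call:
move_arm:
  targets:
    - {"tx": 0,"ty": 0,"tz": 0,"twist": 0}
    - {"tx": 0,"ty": 0,"tz": 0,"twist": 0}
    - {"tx": 0,"ty": 0,"tz": 0,"twist": 0}
    - {"tx": -0.01,"ty": 0,"tz": 0,"twist": 0}
    - {"tx": -0.03,"ty": 0,"tz": 0,"twist": 0}
    - {"tx": -0.05,"ty": 0,"tz": 0,"twist": 0}
    - {"tx": 0,"ty": 0.004,"tz": 0.0355,"twist": 0}
    - {"tx": 0,"ty": 0.003,"tz": 0.035,"twist": 0}
    - {"tx": 0,"ty": 0.003,"tz": 0.035,"twist": 0}
    - {"tx": 0,"ty": 0,"tz": 0,"twist": -0.185}
    - {"tx": 0,"ty": 0,"tz": 0,"twist": -0.185}
    - {"tx": 0,"ty": 0,"tz": 0,"twist": -0.185}
    - {"tx": 0,"ty": 0,"tz": 0,"twist": -0.185}
    - {"tx": 0,"ty": 0,"tz": 0,"twist": -0.185}
    - {"tx": 0,"ty": 0,"tz": 0,"twist": -0.185}
    - {"tx": 0,"ty": 0,"tz": 0,"twist": 0}
    - {"tx": 0,"ty": 0,"tz": 0,"twist": 0}
  claw: 0.9

```text
t: 14.15
tcp_pos: [0.4615, 0.2349, 0.1216]
tcp_rot: [0.602, 0.371, -0.601, 0.372]
ft_force: [0.3, -0.2, 0.4]
gripper_width: 0.0812
```

Run:
```python
from h import *
s,R=state(); print(np.round(s["tcp_pos"],4),R.round(3).tolist())
p,d=viewer.camera("side"); (x0,y0,x1,y1)=(170,180,350,310)
np.savez("side5.npz",p=p)
cv2.imwrite(f"pics/side5.png",cv2.resize(p[y0:y1,x0:x1,::-1],None,fx=4,fy=4,interpolation=cv2.INTER_CUBIC))
```

```text
[0.4615 0.2349 0.1216] [[0.001, 0.894, -0.448], [0.0, -0.448, -0.894], [-1.0, 0.0, -0.0]]
```

View pics/side5.png

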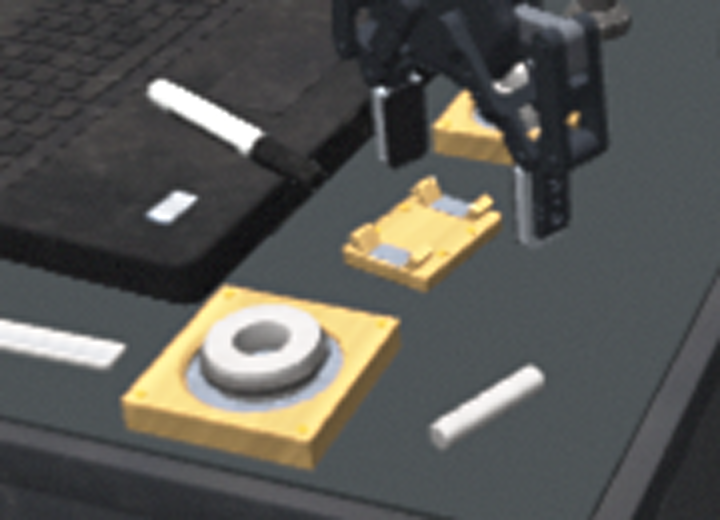

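The large ring lies flat in its nest, at crop (263,345), well inside the recess. Next is the pin gauge.

Call:
move_arm:
  targets:
    - {"tx": 0.02,"ty": 0,"tz": 0,"twist": 0}
    - {"tx": 0.03,"ty": 0,"tz": 0,"twist": 0}
    - {"tx": 0.03,"ty": 0,"tz": 0,"twist": 0}
    - {"tx": 0.014,"ty": 0,"tz": 0,"twist": 0}
    - {"tx": 0.006,"ty": 0,"tz": 0,"twist": 0}
    - {"tx": 0.002,"ty": 0,"tz": 0,"twist": 0}
    - {"tx": 0,"ty": 0,"tz": 0,"twist": 0}
    - {"tx": 0,"ty": 0,"tz": 0,"twist": 0}
  claw: 0.0

```text
t: 15.2
tcp_pos: [0.462, 0.2351, 0.0199]
tcp_rot: [0.602, 0.372, -0.601, 0.373]
ft_force: [0.8, -0.4, 0.8]
gripper_width: 0.0426
```

Call:
move_arm:
  targets:
    - {"tx": 0,"ty": 0,"tz": 0,"twist": 0}
    - {"tx": 0,"ty": 0,"tz": 0,"twist": 0}
    - {"tx": 0,"ty": 0,"tz": 0,"twist": 0}
    - {"tx": 0,"ty": 0,"tz": 0,"twist": 0}
    - {"tx": 0,"ty": 0,"tz": 0,"twist": 0}
    - {"tx": 0,"ty": 0,"tz": 0,"twist": 0}
  claw: -1
  grip_force: 30

```text
t: 15.95
tcp_pos: [0.4617, 0.235, 0.0196]
tcp_rot: [0.601, 0.372, -0.601, 0.373]
ft_force: [-1.2, -0.3, 5.8]
gripper_width: 0.0116
```

Call:
move_arm:
  targets:
    - {"tx": -0.01,"ty": 0,"tz": 0,"twist": 0}
    - {"tx": -0.025,"ty": 0,"tz": 0,"twist": 0}
    - {"tx": -0.035,"ty": 0,"tz": 0,"twist": 0}
    - {"tx": 0,"ty": 0,"tz": 0,"twist": -0.118}
    - {"tx": 0,"ty": 0,"tz": 0,"twist": -0.118}
    - {"tx": 0,"ty": 0.0178,"tz": 0.0159,"twist": 0}
    - {"tx": 0,"ty": 0.0178,"tz": 0.0159,"twist": 0}
    - {"tx": 0,"ty": 0.0178,"tz": 0.0159,"twist": 0}
    - {"tx": 0,"ty": 0.0178,"tz": 0.0159,"twist": 0}
    - {"tx": 0,"ty": 0.0178,"tz": 0.0159,"twist": 0}
    - {"tx": 0,"ty": 0.0177,"tz": 0.0158,"twist": 0}
    - {"tx": 0,"ty": 0,"tz": 0,"twist": 0}
    - {"tx": 0,"ty": 0,"tz": 0,"twist": 0}

```text
t: 17.58
tcp_pos: [0.5437, 0.1184, 0.0891]
tcp_rot: [-0.553, -0.441, 0.553, -0.44]
ft_force: [-0.6, -0.5, -0.9]
gripper_width: 0.0116
```

Run:
```python
from h import *
s,R=state(); print(np.round(s["tcp_pos"],4),R.round(3).tolist())
p,d=viewer.camera("side"); (x0,y0,x1,y1)=(200,160,360,280)
cv2.imwrite(f"pics/side6.png",cv2.resize(p[y0:y1,x0:x1,::-1],None,fx=4.5,fy=4.5,interpolation=cv2.INTER_CUBIC))
```

```text
[0.5437 0.1184 0.0891] [[-0.001, 0.975, -0.224], [0.0, -0.224, -0.975], [-1.0, -0.001, -0.0]]
```

View pics/side6.png

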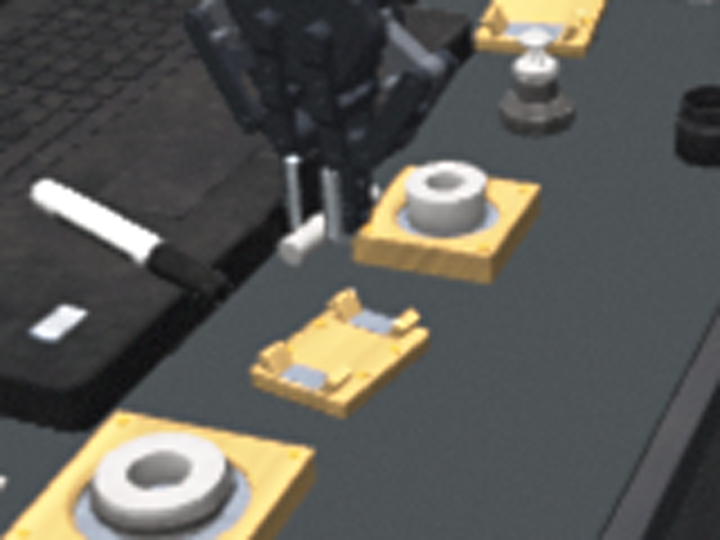

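The pin is held level about its middle, with ends at crop (293,250) and (376,193), parallel to the cradle below. I'll lower it in.

Call:
move_arm:
  targets:
    - {"tx": 0.018,"ty": 0,"tz": 0,"twist": 0}
    - {"tx": 0.018,"ty": 0,"tz": 0,"twist": 0}
    - {"tx": 0.01,"ty": 0,"tz": 0,"twist": 0}
    - {"tx": 0.006,"ty": 0,"tz": 0,"twist": 0}
    - {"tx": 0.004,"ty": 0,"tz": 0,"twist": 0}
    - {"tx": 0.002,"ty": 0,"tz": 0,"twist": 0}
    - {"tx": 0.0005,"ty": 0,"tz": 0,"twist": 0}
    - {"tx": 0,"ty": 0,"tz": 0,"twist": 0}
    - {"tx": 0,"ty": 0,"tz": 0,"twist": 0}

```text
t: 18.75
tcp_pos: [0.5443, 0.1182, 0.0309]
tcp_rot: [0.553, 0.441, -0.553, 0.441]
ft_force: [0.0, -0.1, -0.1]
gripper_width: 0.0115
```

Call:
move_arm:
  targets:
    - {"tx": 0,"ty": 0,"tz": 0,"twist": 0}
    - {"tx": 0,"ty": 0,"tz": 0,"twist": 0}
    - {"tx": 0,"ty": 0,"tz": 0,"twist": 0}
    - {"tx": -0.01,"ty": 0,"tz": 0,"twist": 0}
    - {"tx": -0.04,"ty": 0,"tz": 0,"twist": 0}
    - {"tx": -0.05,"ty": 0,"tz": 0,"twist": 0}
    - {"tx": 0,"ty": 0.001,"tz": 0.0486,"twist": 0}
    - {"tx": 0,"ty": 0,"tz": 0.0486,"twist": 0}
    - {"tx": 0,"ty": 0,"tz": 0.0486,"twist": 0}
    - {"tx": 0,"ty": 0,"tz": 0.0486,"twist": 0}
    - {"tx": 0,"ty": 0,"tz": 0.0486,"twist": 0}
    - {"tx": 0,"ty": 0,"tz": 0.0486,"twist": 0}
    - {"tx": 0,"ty": 0,"tz": 0.0486,"twist": 0}
    - {"tx": 0,"ty": 0,"tz": 0.0486,"twist": 0}
    - {"tx": 0,"ty": 0,"tz": 0,"twist": -0.164}
    - {"tx": 0,"ty": 0,"tz": 0,"twist": -0.164}
    - {"tx": 0,"ty": 0,"tz": 0,"twist": -0.164}
    - {"tx": 0,"ty": 0,"tz": 0,"twist": 0}
    - {"tx": 0,"ty": 0,"tz": 0,"twist": 0}
  claw: 0.1

```text
t: 21.12
tcp_pos: [0.4585, -0.261, 0.1311]
tcp_rot: [0.43, 0.561, -0.43, 0.562]
ft_force: [0.6, 0.8, 0.4]
gripper_width: 0.0467
```

Run:
```python
from h import *
s,R=state(); print(np.round(s["tcp_pos"],4),R.round(3).tolist())
p,d=viewer.camera("top"); q,_=viewer.camera("side")
print("small",measure("top",p,(298,165,324,195),"steel",.032))
a=cv2.resize(p[130:260,160:470,::-1],None,fx=2.5,fy=2.5,interpolation=cv2.INTER_CUBIC)
b=cv2.resize(q[140:300,200:420,::-1],None,fx=1.7,fy=1.7,interpolation=cv2.INTER_CUBIC)
o=np.zeros((a.shape[0]+b.shape[0],a.shape[1],3),np.uint8);o[:a.shape[0]]=a;o[a.shape[0]:,:b.shape[1]]=b
cv2.imwrite("pics/both7.png",o)
```

```text
[ 0.4585 -0.261   0.1311] [[0.0, 0.965, 0.261], [-0.0, 0.261, -0.965], [-1.0, 0.0, 0.0]]
small [537.2  -5.7  47.5  48.6  89.7]
```

View pics/both7.png

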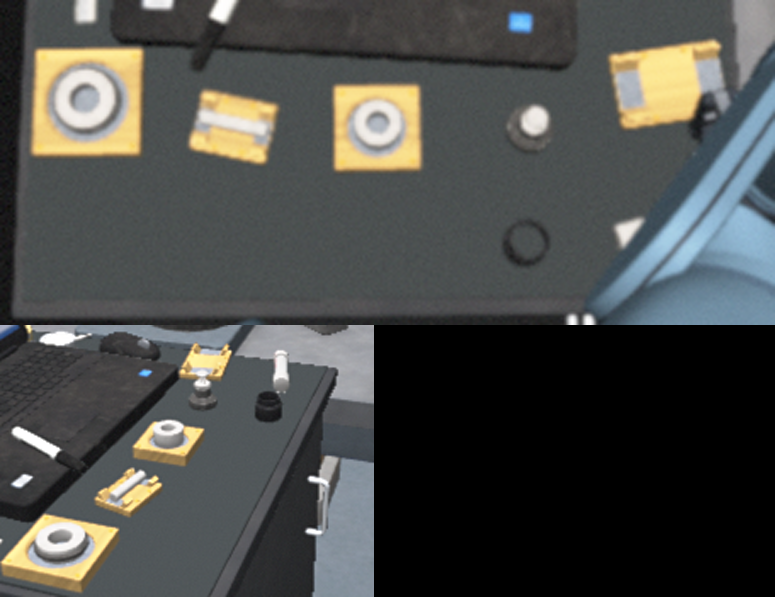

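All three placed gauges are centred in their holders: large ring at (85,98), pin (233,125), small ring (377,122). Next is the plug.

Call:
move_arm:
  targets:
    - {"tx": 0.03,"ty": 0,"tz": 0,"twist": 0}
    - {"tx": 0.03,"ty": 0,"tz": 0,"twist": 0}
    - {"tx": 0.03,"ty": 0,"tz": 0,"twist": 0}
    - {"tx": 0.013,"ty": 0,"tz": 0,"twist": 0}
    - {"tx": 0.005,"ty": 0,"tz": 0,"twist": 0}
    - {"tx": 0.002,"ty": 0,"tz": 0,"twist": 0}
    - {"tx": 0,"ty": 0,"tz": 0,"twist": 0}
    - {"tx": 0,"ty": 0,"tz": 0,"twist": 0}

```text
t: 22.22
tcp_pos: [0.4588, -0.2614, 0.0215]
tcp_rot: [0.429, 0.562, -0.429, 0.563]
ft_force: [-0.1, 0.3, -0.6]
gripper_width: 0.047
```

Call:
move_arm:
  targets:
    - {"tx": 0,"ty": 0,"tz": 0,"twist": 0}
    - {"tx": 0,"ty": 0,"tz": 0,"twist": 0}
    - {"tx": 0,"ty": 0,"tz": 0,"twist": 0}
    - {"tx": 0,"ty": 0,"tz": 0,"twist": 0}
    - {"tx": 0,"ty": 0,"tz": 0,"twist": 0}
    - {"tx": 0,"ty": 0,"tz": 0,"twist": 0}
  claw: -1
  grip_force: 50

```text
t: 22.98
tcp_pos: [0.4588, -0.2613, 0.0213]
tcp_rot: [0.429, 0.562, -0.429, 0.562]
ft_force: [0.1, 0.1, 5.5]
gripper_width: 0.0238
```

Call:
move_arm:
  targets:
    - {"tx": -0.01,"ty": 0,"tz": 0,"twist": 0}
    - {"tx": -0.025,"ty": 0,"tz": 0,"twist": 0}
    - {"tx": -0.035,"ty": 0,"tz": 0,"twist": 0}
    - {"tx": 0,"ty": 0,"tz": 0,"twist": 0.119}
    - {"tx": 0,"ty": 0.0238,"tz": 0.0038,"twist": 0}
    - {"tx": 0,"ty": 0.0238,"tz": 0.0038,"twist": 0}
    - {"tx": 0,"ty": 0.0238,"tz": 0.0038,"twist": 0}
    - {"tx": 0,"ty": 0.0238,"tz": 0.0038,"twist": 0}
    - {"tx": 0,"ty": 0.0238,"tz": 0.0036,"twist": 0}
    - {"tx": 0,"ty": 0,"tz": 0,"twist": 0}
    - {"tx": 0,"ty": 0,"tz": 0,"twist": 0}

```text
t: 24.35
tcp_pos: [0.5779, -0.2616, 0.0903]
tcp_rot: [0.461, 0.536, -0.462, 0.535]
ft_force: [-1.3, 0.1, -1.2]
gripper_width: 0.023
```

Run:
```python
from h import *
s,R=state(); print(np.round(s["tcp_pos"],4),R.round(3).tolist())
p,d=viewer.camera("side"); (x0,y0,x1,y1)=(270,90,400,200)
cv2.imwrite(f"pics/side8.png",cv2.resize(p[y0:y1,x0:x1,::-1],None,fx=5,fy=5,interpolation=cv2.INTER_CUBIC))
```

```text
[ 0.5779 -0.2616  0.0903] [[-0.002, 0.989, 0.148], [0.001, 0.148, -0.989], [-1.0, -0.002, -0.001]]
```

View pics/side8.png

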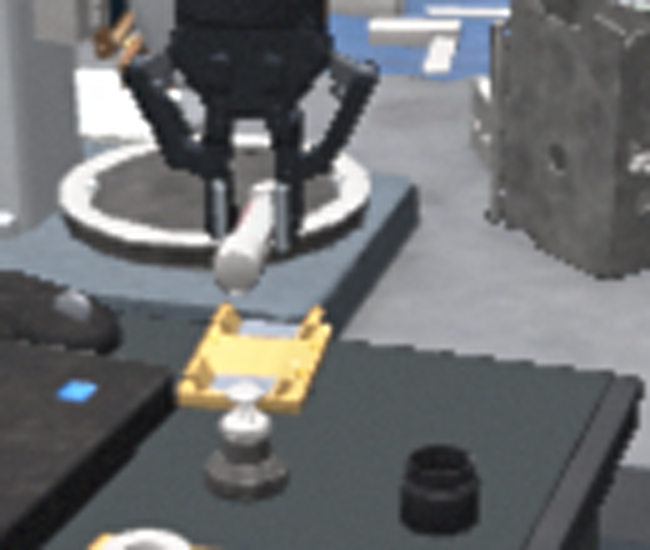

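The plug hangs level between the pads at crop (245,240), with the cradle clear and in line. I'll lower it.

Call:
move_arm:
  targets:
    - {"tx": 0.018,"ty": 0.001,"tz": 0.001,"twist": 0}
    - {"tx": 0.018,"ty": 0,"tz": 0,"twist": 0}
    - {"tx": 0.01,"ty": 0,"tz": 0,"twist": 0}
    - {"tx": 0.006,"ty": 0,"tz": 0,"twist": 0}
    - {"tx": 0.004,"ty": 0,"tz": 0,"twist": 0}
    - {"tx": 0.0022,"ty": 0,"tz": 0,"twist": 0}
    - {"tx": 0,"ty": 0,"tz": 0,"twist": 0}
    - {"tx": 0,"ty": 0,"tz": 0,"twist": 0}

```text
t: 25.4
tcp_pos: [0.5803, -0.2631, 0.0329]
tcp_rot: [0.462, 0.535, -0.462, 0.536]
ft_force: [0.3, -0.5, -2.1]
gripper_width: 0.0232
```

Call:
move_arm:
  targets:
    - {"tx": 0,"ty": 0,"tz": 0,"twist": 0}
    - {"tx": 0,"ty": 0,"tz": 0,"twist": 0}
    - {"tx": 0,"ty": 0,"tz": 0,"twist": 0}
    - {"tx": -0.01,"ty": 0,"tz": 0,"twist": 0}
    - {"tx": -0.04,"ty": 0,"tz": 0,"twist": 0}
    - {"tx": -0.05,"ty": 0,"tz": 0,"twist": 0}
    - {"tx": -0.04,"ty": -0.03,"tz": 0.03,"twist": 0}
    - {"tx": 0,"ty": -0.04,"tz": 0.04,"twist": 0}
    - {"tx": 0,"ty": -0.04,"tz": 0.04,"twist": 0}
    - {"tx": 0,"ty": -0.04,"tz": 0.04,"twist": 0}
    - {"tx": 0,"ty": -0.04,"tz": 0.04,"twist": 0}
    - {"tx": 0,"ty": -0.03,"tz": 0.04,"twist": 0}
    - {"tx": 0,"ty": 0,"tz": 0,"twist": 0}
    - {"tx": 0,"ty": 0,"tz": 0,"twist": 0}
  claw: 0.1

```text
t: 27.15
tcp_pos: [0.3963, -0.5225, 0.1728]
tcp_rot: [0.462, 0.535, -0.462, 0.535]
ft_force: [0.5, -0.1, -0.3]
gripper_width: 0.0465
```

Run:
```python
from h import *
s,R=state(); print(np.round(s["tcp_pos"],4),s["t"])
p,d=viewer.camera("top"); q,_=viewer.camera("side")
np.savez("end.npz",p=p,q=q)
for n,b,k,z in (("large_nest",(168,143,222,198),"wood",.016),("small_nest",(288,158,334,203),"wood",.016),("pin_cr",(230,158,276,200),"wood",.012),("plug_cr",(396,138,460,188),"wood",.014),
 ("plug",(405,150,455,185),"steel",.03)): print(n,measure("top",p,b,k,z))
a=cv2.resize(p[130:260,160:470,::-1],None,fx=2.5,fy=2.5,interpolation=cv2.INTER_CUBIC)
b=cv2.resize(q[140:300,200:420,::-1],None,fx=1.7,fy=1.7,interpolation=cv2.INTER_CUBIC)
c=cv2.resize(q[140:200,280:380,::-1],None,fx=4,fy=4,interpolation=cv2.INTER_CUBIC)
o=np.zeros((a.shape[0]+b.shape[0],a.shape[1],3),np.uint8);o[:a.shape[0]]=a;o[a.shape[0]:,:b.shape[1]]=b;o[a.shape[0]:a.shape[0]+240,375:775]=c
cv2.imwrite("pics/both9.png",o)
```

```text
[ 0.3963 -0.5225  0.1728] 27.15
large_nest [566.  244.3  95.5  96.3  89.6]
small_nest [540.7  -5.7  74.5  75.1  89.7]
pin_cr [528.5 121.3  23.9  68.7  77.4]
plug_cr [ 559.9 -265.    30.3  100.7   98.3]
plug [ 576.2 -261.5   34.5  106.4   99.3]
```

View pics/both9.png

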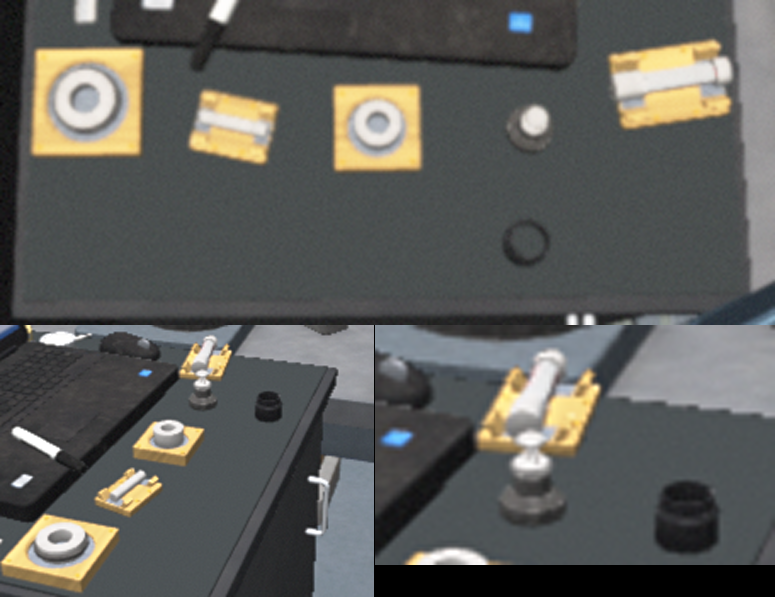

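All four gauges are seated. In the top view, the large ring is at (86,98), the pin at (233,125), the small ring at (377,122) and the plug at (670,75). The loupe and jack haven't moved, so I'll hand in.

```bash
python3 -c "
from rig import arm; print(arm.sign_off())"
```

```text
the job is handed in; nothing more can be done
None
```

I put all four gauges away, each lowered into its own holder and released about 1 mm above its seat, and handed the job in at about 27 s. The sign-off gave no verdict.

- **Position:** The last top and side pictures show both rings flat inside their recesses. The pin lies between its cheeks. The plug measured about 3 mm and 1° off its cradle, within the camera's uncertainty.
- **Bystanders:** The loupe and screw jack stand where they were, and the arm ended clear of everything.
- **Not checked:** I judged seat height and level by eye from the pictures and from the arm's height at release, not from depth data.
- **Checks that disagreed:** The gripper read about 2.5 mm narrow on both rings. Outline measurements of the placed small ring and of the two cradles came out off because the gauges and holders merged in the colour masks, so I relied on the pictures for those.

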